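# Turn the tags of the capped samples to red

## Robot

A 6-joint arm with a two-finger parallel gripper is mounted at the origin on a cart in front of the work surface, level with it; the furniture and walls round the work are solid. World frame = base frame: x ahead of the robot, y to its left, z up, the work surface at z = 0. Lengths are in m, angles in rad, forces in N, time in s.
With the tool pointing down it reaches from about 0.35 to 0.8 m from the base axis. Payload 7.3 kg.
Tool frame: the origin (TCP) lies between the finger pads; the fingertips stand 25 mm ahead of it and the grasp point (between the pads) lies 6 mm ahead of it; z points along the fingers, y is the line along which they close (so a half turn about z gives the same grasp; the last joint's range is limited). The gripper opens to 85 mm and grips with 20 to 120 N. Pads are 22 mm wide; open, the fingers measure 114 mm over their backs; the gripper's body (76 mm by 85 mm) begins 54 mm behind the grasp point. The pads swing forward as they close: fully open they stand 13 mm farther back than shut.
Start: joints at [-1.362, 0.342, 1.524, -0, 1.275, -0.146], TCP at [0.182, -0.492, 0.256] pointing down, gripper open.
Joint ranges: [-2.53, 2.53], [-0.77, 2.02], [0.04, 2.7], [-1, 4.14], [0.28, 2.66], [-3.11, 3.11]. Speed limits (rad/s): [2.57, 2.57, 3.14, 3.14, 3.14, 3.14].

## Interface

Orientations are given as a rotation vector (axis times angle).
In Python, from rig import bot, camera, job, spotter gives the robot as it stands. The module is installed in compiled form; this text tells all that it offers.
- The arm moves only by the shell command python3 -m creep 'ROWS' [FORCE]. ROWS is JSON, one flat list of numbers, 7 for each row, row after row: the shift along the world's x, y, z in units of 20 mm (1.0 is 20 mm), then the turn, a rotation vector about the world's x, y, z in units of 4 degrees (1.0 is 4 degrees), then the finger opening in mm, from 0 to 85.4. A call has 1 to 8 rows; each row shifts and turns the commanded pose from where the row before left it; what a row does not reach is not made up. A row lasts 1/12 s, in which the tool goes at most 41.7 mm and 7.16 degrees, less where a joint would pass 70% of its speed; a pose out of reach is approached as far as the arm can. A call with a number of a shift or a turn outside -1 to 1 is refused whole. A call with a gripper value outside its range is refused whole. The fingers move at their own pace and stop on an object; FORCE is the grip in N (left out, the last holds). Time passes only in rows, so rows that do not move let the fingers close. It gives the time, the measured TCP pose, the force, the opening and the grip force at its end, in the units of the state.
- bot.get_state(): the state, without advancing time (a new reading comes with each control period).
- camera(name): name is "side" or "top"; returns a dict with "image" (420x560x3 uint8, red, green, blue), "z_map" (420x560 float32, m along the optical axis (not along the pixel's ray), 0 where there is no reading), "camera_matrix" (3x3 intrinsics, pixels), "rvec" (rotation vector, rad) and "tvec" (3), from world to camera coordinates, as OpenCV has them. Camera axes: x right, y down, z forward; pixel columns grow to the right and rows downward; lengths in m; the calibration is good to about 2 mm. A picture is of the moment at which its call begins.
- job.close_job(): hands the job in; it is judged then, once.
Trained networks look in a picture, given as the dict that the camera call returned (one of the last four; its "shot" number tells which), for a name from the list of things; names that differ only in an ending like _2 or _b are one class to them, and where a whole thing is asked for, a point or a joint stands for the part that bears it (a point fixed in the world has none). Each returns a list of dicts, best first, with "conf" (0 to 1); they miss things now and then, are a little off and sometimes report something else, mostly with a low value. They report only what shows in the picture. A call takes as long as a camera call. They do not tell look-alikes from the thing itself.
- spotter.spot_in(target, picture): "extent" ([centre column, centre row, width, height] in pixels, round what is visible of it).
- spotter.place_of(target, picture): "pixel" ([row, column] in pixels: a listed point, or the origin of a listed thing).
The state is a dict: "time_s": time; "qpos": joint angles; "joint_velocities": joint speeds; "tau": joint torques, N m; "position": TCP position; "orientation": TCP orientation; "ft_force": force on the tool from outside, world axes, zero at the start; "torque": the same for the moment, N m; "gripper_width": opening from 0.0 (shut) to 1.0 (fully open); "grasp_force": force on a finger pad.
Only numpy, scipy, OpenCV 4.12 (cv2) and the standard library are available. Lean on these libraries where they do the work, as an engineer would, in place of code of your own. Each camera call takes 0.05 s, during which the arm holds its last target. There are 200 camera calls.

## Task

Two of the three vials in the tag rack are filled and capped, the third is still open and empty: mark the two as taken. Without gripping anything, push the hinged tag in front of each capped vial up by its free edge and over its hinge until it lies flat towards the vial with its red face up, and leave the tag of the open vial white side up. Go gently: do not pinch the tags or jam against them or the rack, and do not lift or shift the vials or the jar and bottles nearby.

Things in the scene. Friction and masses are not known exactly. Their poses are not given: they have to be found in the camera images.
- tag_rack: Fixed tag rack: aluminium base 108 x 260 x 6 mm, three stations 84 mm apart along y. Origin on the table under the middle tag's axle; x from the tags to the vials, y left, z up. Behind each tag, at x = 62 mm, a vial stands in a 6 mm deep well (floor at z = 28 mm) and through a clear guide plate (x 47 to 77 mm, top at z = 73 mm). In front of x = -27 mm the table under the tags is bare.
- tag_left (a joint): Hinge of the left tag as the robot sees it, rad: 0 (start) = level towards the robot, white face up; grows as the free edge swings up and over away from the robot; pi/2 = upright; pi = level towards the vial, red face up. No spring, 30 g: it tips by its weight to the side of upright it is on and sinks there in about 1 s. About 0.3 N at the edge lifts it.
- tag_left_hinge (a point): Middle of the left tag's axle (rack y = +84 mm), 80 mm above the table; fixed to the rack, axes as the rack's. The axle lies along y between two upright grey steel plates 30 mm wide (x), 3 mm thick, 60 mm apart, top 88 mm above the table, on a foot 9 mm high.
- tag_left_edge (a point): Middle of the left tag's free edge, 44 mm from the axle; moves with the tag, a flat plate 56 mm wide and 5 mm thick with rounded corners. When it lies towards the robot, 77 mm of free air lie under it; only thin stop pins reach 6 mm in under its sides, 11 mm from the axle.
- tag_left_white: White half of the left tag (one face, 2.5 mm thick); origin on the axle; its own z axis points out of the white face, x from the free edge to the axle.
- tag_left_red: Red half of the left tag (the other face, 2.5 mm thick); same origin and axes as the white half, so its z points away from the red face.
- tag_middle (a joint): Hinge of the middle tag as the robot sees it, rad: 0 (start) = level towards the robot, white face up; grows as the free edge swings up and over away from the robot; pi/2 = upright; pi = level towards the vial, red face up. No spring, 30 g: it tips by its weight to the side of upright it is on and sinks there in about 1 s. About 0.3 N at the edge lifts it.
- tag_middle_hinge (a point): Middle of the middle tag's axle (rack y = 0 mm), 80 mm above the table; fixed to the rack, axes as the rack's. The axle lies along y between two upright grey steel plates 30 mm wide (x), 3 mm thick, 60 mm apart, top 88 mm above the table, on a foot 9 mm high.
- tag_middle_edge (a point): Middle of the middle tag's free edge, 44 mm from the axle; moves with the tag, a flat plate 56 mm wide and 5 mm thick with rounded corners. When it lies towards the robot, 77 mm of free air lie under it; only thin stop pins reach 6 mm in under its sides, 11 mm from the axle.
- tag_middle_white: White half of the middle tag (one face, 2.5 mm thick); origin on the axle; its own z axis points out of the white face, x from the free edge to the axle.
- tag_middle_red: Red half of the middle tag (the other face, 2.5 mm thick); same origin and axes as the white half, so its z points away from the red face.
- tag_right (a joint): Hinge of the right tag as the robot sees it, rad: 0 (start) = level towards the robot, white face up; grows as the free edge swings up and over away from the robot; pi/2 = upright; pi = level towards the vial, red face up. No spring, 30 g: it tips by its weight to the side of upright it is on and sinks there in about 1 s. About 0.3 N at the edge lifts it.
- tag_right_hinge (a point): Middle of the right tag's axle (rack y = -84 mm), 80 mm above the table; fixed to the rack, axes as the rack's. The axle lies along y between two upright grey steel plates 30 mm wide (x), 3 mm thick, 60 mm apart, top 88 mm above the table, on a foot 9 mm high.
- tag_right_edge (a point): Middle of the right tag's free edge, 44 mm from the axle; moves with the tag, a flat plate 56 mm wide and 5 mm thick with rounded corners. When it lies towards the robot, 77 mm of free air lie under it; only thin stop pins reach 6 mm in under its sides, 11 mm from the axle.
- tag_right_white: White half of the right tag (one face, 2.5 mm thick); origin on the axle; its own z axis points out of the white face, x from the free edge to the axle.
- tag_right_red: Red half of the right tag (the other face, 2.5 mm thick); same origin and axes as the white half, so its z points away from the red face.
- vial_capped1_center (a point): Filled and capped sample: 16 mm glass vial with a white screw cap (17 mm wide, 17 mm high), pale pink inside, 90 mm tall, loose in one of the three wells with about 1 mm of play, top 118 mm above the table. Point at its centre, half-way up.
- vial_capped2_center (a point): The other filled and capped sample: 16 mm glass vial with a white screw cap (17 mm wide, 17 mm high), pale pink inside, 90 mm tall, loose in one of the three wells with about 1 mm of play, top 118 mm above the table. Point at its centre, half-way up.
- vial_open_center (a point): Empty open vial: 16 mm glass vial without a cap, bare clear threaded neck, 85 mm tall, loose in one of the three wells with about 1 mm of play, top 113 mm above the table. Point at its centre, half-way up.
- white_jar_center (a point): Bystander: white screw-lid jar, 34 mm in diameter, 45 mm tall, loose on the table just left of the rack. Its centre.
- dropper_bottle_center (a point): Bystander: white dropper bottle with pointed cap, 25 mm in diameter, 66 mm tall, loose on the table. Its centre.
- reagent_bottle_center (a point): Bystander: black reagent bottle 35 x 31 x 60 mm, loose on the table. Its centre.
Mind the look-alikes: they are no part of the job. Leave any purple look-alike of the part that bears vial_capped2_center alone.

How it is judged:
By the outcome, as a careful person would: the job done as asked, in the order asked, and still so for the second after the job is handed in, with the robot touching nothing.
It also fails if it takes over 58 s, if anything falls off the work surface, if the arm or the gripper's body presses on something with over 40 N, if the wrist force passes 120 N, or if a joint passes its speed limit or range.

## Working session

There is one attempt and no reset: what is moved stays moved. The work goes in short steps, Python scripts to look and compute and a shell command to move; the robot and the scene stay as the last step left them, time stands still between calls to the robot, and variables do not carry over. Pictures are saved under pics/ and viewed, at most 10 in all, crops included, and the job is handed in when it is done.

```bash
mkdir -p pics
cat > h.py <<'E'
import numpy as np, cv2
from rig import bot, camera, job, spotter
def world(p,r,c,z=None):
    K=p["camera_matrix"];R=cv2.Rodrigues(np.array(p["rvec"],float))[0];t=np.array(p["tvec"],float).ravel()
    ray=np.linalg.inv(K)@[c,r,1]
    o=-R.T@t;d=R.T@ray
    s=(z-o[2])/d[2] if z is not None else p["z_map"][int(round(r)),int(round(c))]
    return o+s*d
def save(p,n,crop=None,f=1):
    im=p["image"][:,:,::-1]
    if crop: a,b,c,d=crop; im=im[a:b,c:d]
    cv2.imwrite("pics/"+n,cv2.resize(im,None,fx=f,fy=f,interpolation=cv2.INTER_CUBIC))
E
python3 - <<'E'
from h import *
np.set_printoptions(precision=3,suppress=True)
ims=[]
H={'hinge':.08,'edge':.08}
for n in("side","top"):
    p=camera(n);save(p,n+"0.png",f=1.4)
    for t in ["tag_left_hinge","tag_middle_hinge","tag_right_hinge","tag_left_edge","tag_middle_edge","tag_right_edge","vial_capped1_center","vial_open_center","white_jar_center","dropper_bottle_center","reagent_bottle_center"]:
        z=.08 if 'tag' in t else .073 if 'vial' in t else .03
        for d in spotter.place_of(t,p)[:4]:
            r,c=d["pixel"];print(n,t,round(d["conf"],2),np.round([r,c]),world(p,r,c,z))
print(bot.get_state())
E
```

```text
side tag_left_hinge 0.81 [246. 239.] [0.544 0.278 0.08 ]
side tag_middle_hinge 0.8 [226. 259.] [0.555 0.195 0.08 ]
side tag_right_hinge 0.83 [208. 277.] [0.565 0.112 0.08 ]
side tag_left_edge 0.95 [253. 260.] [0.499 0.28  0.08 ]
side tag_middle_edge 0.68 [231. 278.] [0.512 0.194 0.08 ]
side tag_right_edge 0.66 [215. 298.] [0.513 0.118 0.08 ]
side vial_capped1_center 0.57 [240. 209.] [0.61  0.283 0.073]
side vial_open_center 0.57 [205. 250.] [0.625 0.122 0.073]
side white_jar_center 0.78 [297. 206.] [0.544 0.381 0.03 ]
side white_jar_center 0.27 [231. 279.] [0.555 0.121 0.03 ]
side dropper_bottle_center 0.59 [204. 351.] [ 0.478 -0.076  0.03 ]
side reagent_bottle_center 0.82 [188. 332.] [ 0.555 -0.133  0.03 ]
side reagent_bottle_center 0.61 [207. 279.] [0.612 0.026 0.03 ]
top tag_left_hinge 0.61 [186. 217.] [0.54  0.285 0.08 ]
top tag_left_hinge 0.6 [153. 256.] [0.615 0.204 0.08 ]
top tag_left_hinge 0.28 [185. 263.] [0.545 0.188 0.08 ]
top tag_middle_hinge 0.58 [178. 259.] [0.561 0.196 0.08 ]
top tag_middle_hinge 0.27 [220. 386.] [ 0.476 -0.079  0.08 ]
top tag_right_hinge 0.68 [177. 30
[... 378 characters left out ...]
pen_center 0.34 [155. 218.] [0.612 0.287 0.073]
top white_jar_center 0.72 [188. 182.] [0.543 0.368 0.03 ]
top dropper_bottle_center 0.41 [218. 382.] [ 0.485 -0.086  0.03 ]
top reagent_bottle_center 0.83 [186. 401.] [ 0.562 -0.129  0.03 ]
{'time_s': 1.2, 'qpos': array([-1.362,  0.342,  1.524, -0.   ,  1.275, -0.146]), 'joint_velocities': array([ 0.001, -0.001, -0.   , -0.001,  0.   , -0.   ]), 'tau': array([ -0.   , -43.358, -24.628,   0.   ,   0.   ,  -0.   ]), 'position': array([ 0.182, -0.492,  0.256]), 'orientation': array([ 3.092,  0.554, -0.   ]), 'ft_force': array([-0.171, -0.151,  0.622]), 'torque': array([0.027, 0.028, 0.03 ]), 'grasp_force': 0.0, 'gripper_width': 1.0036560586622625}
```

View pics/side0.png

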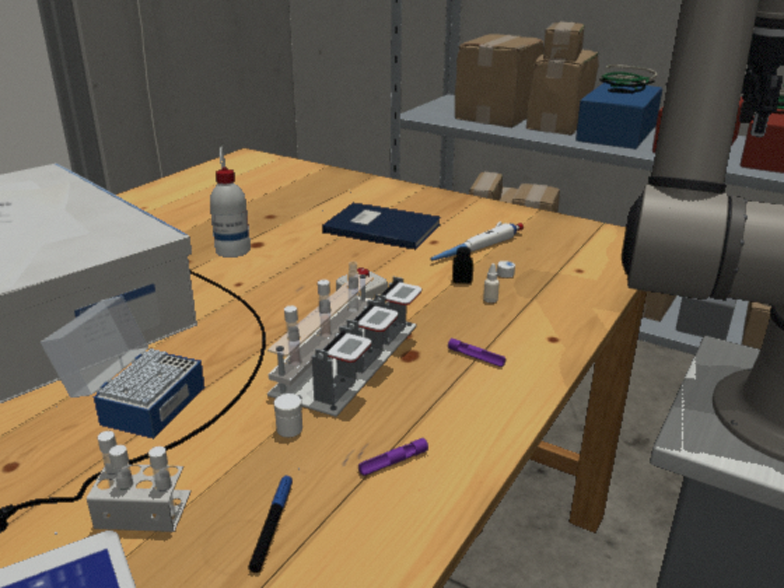

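View pics/top0.png

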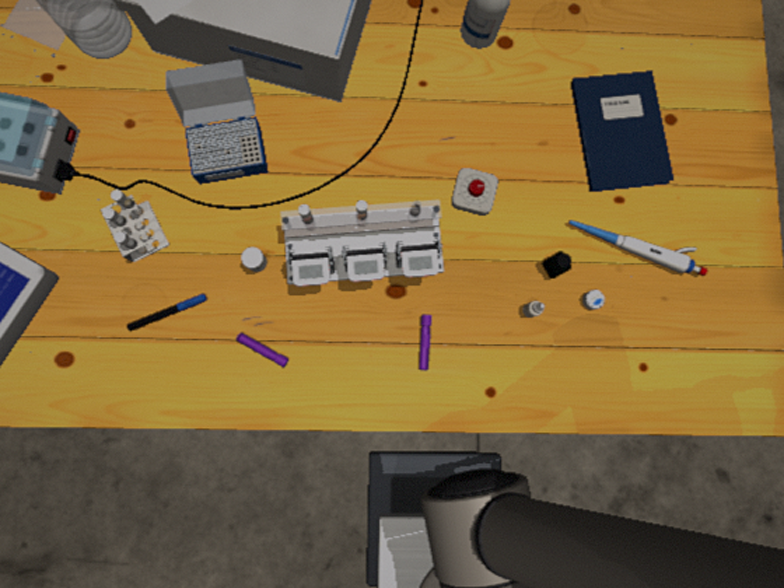

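Run:
```python
from h import *
im=[cv2.resize(cv2.imread("pics/"+n)[int(a*1.4):int(b*1.4),int(c*1.4):int(d*1.4)],(395,560),interpolation=cv2.INTER_CUBIC) for n,a,b,c,d in(("side0.png",150,320,190,310),("top0.png",120,233,200,320))]
im[1]=cv2.resize(im[1],(395,372))
im[1]=cv2.copyMakeBorder(im[1],0,188,0,0,cv2.BORDER_CONSTANT)
cv2.imwrite("pics/crop0.png",np.hstack(im))
```

```text
(no output)
```

View pics/crop0.png

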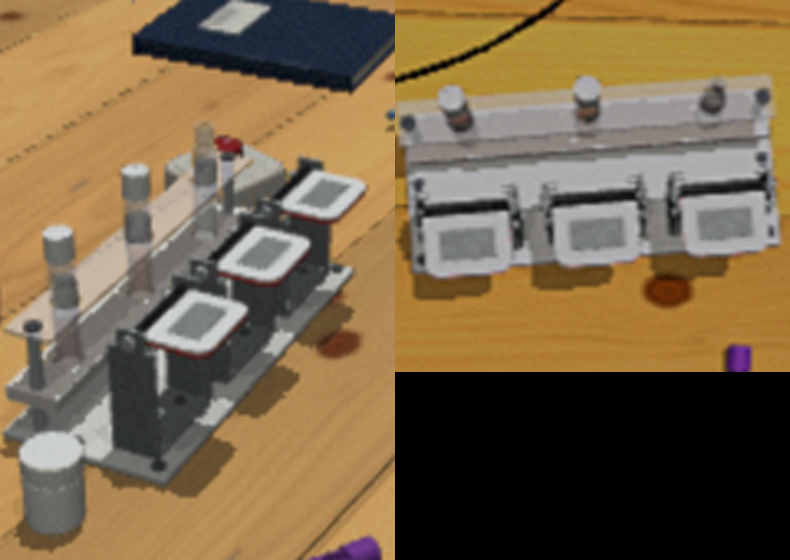

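Stations in the side picture: the left vial (209,240) and the middle vial (about 231,208) have white caps and pale pink contents. The right vial (250,205) has a bare neck, so it is the open one. The purple tubes lying on the table, at about (186,250) and (303,244) in the top picture, are look-alikes and I'll leave them alone. The left and middle tags are the targets, and all three tags are white side up. I'll push with the fingers shut and the tool tilted 45° forward.

```bash
python3 -m creep '[1,1,0,0,0,-0.4,0, 1,1,0,0,0,-0.4,0, 1,1,0,0,0,-0.4,0, 1,1,0,0,0,-0.4,0, 1,1,0,0,0,-0.4,0, 1,1,0,0,0,-0.4,0, 1,1,0,0,0,-0.4,0, 1,1,0,0,0,-0.4,0]' 20
python3 -m creep '[0.8,1,0,0,0,0,0, 0.8,1,0,0,0,0,0, 0.8,1,0,0,0,0,0, 0.8,1,0,0,0,0,0, 0.8,1,0,0,0,0,0, 0,1,0,0,0,0,0, 0,1,0,0,0,0,0, 0,1,0,0,0,0,0]'
python3 -m creep '[0,1,0,0.12,-0.93,0,0, 0,1,0,0.12,-0.93,0,0, 0,1,0,0.12,-0.93,0,0, 0,1,0,0.12,-0.93,0,0, 0,1,0,0.12,-0.93,0,0, 0,1,0,0.12,-0.93,0,0, 0,1,0,0.12,-0.93,0,0, 0,1,0,0.12,-0.93,0,0]'
python3 -m creep '[0,1,-0.5,0.12,-0.93,0,0, 0,1,-0.5,0.12,-0.93,0,0, 0,1,-0.5,0.12,-0.93,0,0, 0,1,-0.5,0.12,-0.93,0,0, 0,1,-0.5,0,0,0,0, 0,1,-0.5,0,0,0,0, 0,1,-0.5,0,0,0,0, 0,1,-0.5,0,0,0,0]'
```

```text
time_s: 1.87
position: [0.3432, -0.3313, 0.2565]
orientation: [3.135, 0.204, 0.0]
ft_force: [0.9, -0.1, 0.4]
gripper_width: -0.001
grasp_force: 0.0
time_s: 2.53
position: [0.4225, -0.1712, 0.2562]
orientation: [-3.135, -0.207, 0.0]
ft_force: [-0.1, -0.2, 0.3]
gripper_width: -0.001
grasp_force: 0.0
time_s: 3.2
position: [0.4222, -0.0116, 0.2567]
orientation: [-2.996, -0.196, -0.809]
ft_force: [0.4, 1.5, 0.1]
gripper_width: 0.0
grasp_force: 0.0
time_s: 3.87
position: [0.4164, 0.0917, 0.2126]
orientation: [-2.82, -0.236, -1.054]
ft_force: [0.3, -0.0, 0.1]
gripper_width: -0.001
grasp_force: 0.0
```

Run:
```python
from h import *
from scipy.spatial.transform import Rotation as Ro
np.set_printoptions(precision=3,suppress=True)
s=bot.get_state();R=Ro.from_rotvec(s["orientation"]).as_matrix()
print(s["position"],s["time_s"],s["qpos"]);print(R); print("tip",s["position"]+.025*R[:,2])
for n in("side","top"):
    p=camera(n)
    for t in ["tag_left_hinge","tag_middle_hinge","tag_right_hinge","tag_left_edge","tag_middle_edge","tag_right_edge"]:
        for d in spotter.place_of(t,p)[:1]:
            r,c=d["pixel"];print(n,t,round(d["conf"],2),np.round([r,c]),world(p,r,c,.08))
    if n=="side": save(p,"side1.png",(90,330,150,470),2.4)
    # white-tag plate centroids by depth at z 75-90 mm
    v,u=np.mgrid[0:420,0:560];K=p["camera_matrix"];Rc=cv2.Rodrigues(np.array(p["rvec"],float))[0]
    z=p["z_map"];P=np.stack([(u-K[0,2])/K[0,0]*z,(v-K[1,2])/K[1,1]*z,z],-1)-np.ravel(p["tvec"]);W=P@Rc
    m=((W[...,2]>.076)&(W[...,2]<.09)&(z>0)&(W[...,0]>.45)&(W[...,0]<.6)&(W[...,1]>.05)&(W[...,1]<.34)).astype(np.uint8)
    k,L,st,_=cv2.connectedComponentsWithStats(m)
    for i in range(1,k):
        if st[i,4]>60: q=W[L==i];print(n,"blob",st[i,4],q.mean(0),q.min(0),q.max(0))
```

```text
[0.416 0.092 0.213] 3.8667 [-0.145 -0.028  2.379  1.185  0.283  0.181]
[[ 0.745  0.188  0.64 ]
 [ 0.103 -0.98   0.168]
 [ 0.659 -0.059 -0.75 ]]
tip [0.432 0.096 0.194]
side tag_left_hinge 0.92 [246. 240.] [0.541 0.278 0.08 ]
side tag_middle_hinge 0.71 [222. 257.] [0.565 0.188 0.08 ]
side tag_left_edge 0.73 [245. 244.] [0.539 0.271 0.08 ]
side tag_middle_edge 0.74 [230. 277.] [0.516 0.193 0.08 ]
side tag_right_edge 0.7 [216. 297.] [0.512 0.121 0.08 ]
side blob 1469 [0.537 0.205 0.082] [0.502 0.076 0.076] [0.58  0.314 0.09 ]
top tag_left_hinge 0.71 [186. 220.] [0.54  0.278 0.08 ]
top tag_middle_hinge 0.9 [179. 258.] [0.558 0.198 0.08 ]
top tag_right_hinge 0.64 [176. 300.] [0.568 0.108 0.08 ]
top tag_left_edge 0.62 [202. 221.] [0.506 0.276 0.08 ]
top tag_middle_edge 0.97 [200. 262.] [0.512 0.187 0.08 ]
top tag_right_edge 0.61 [198. 303.] [0.519 0.101 0.08 ]
top blob 620 [0.547 0.109 0.083] [0.52  0.075 0.076] [0.577 0.146 0.09 ]
top blob 630 [0.539 0.193 0.083] [0.512 0.159 0.076] [0.573 0.23  0.089]
top blob 636 [0.53  0.276 0.083] [0.503 0.242 0.076] [0.562 0.313 0.089]
```

View pics/side1.png

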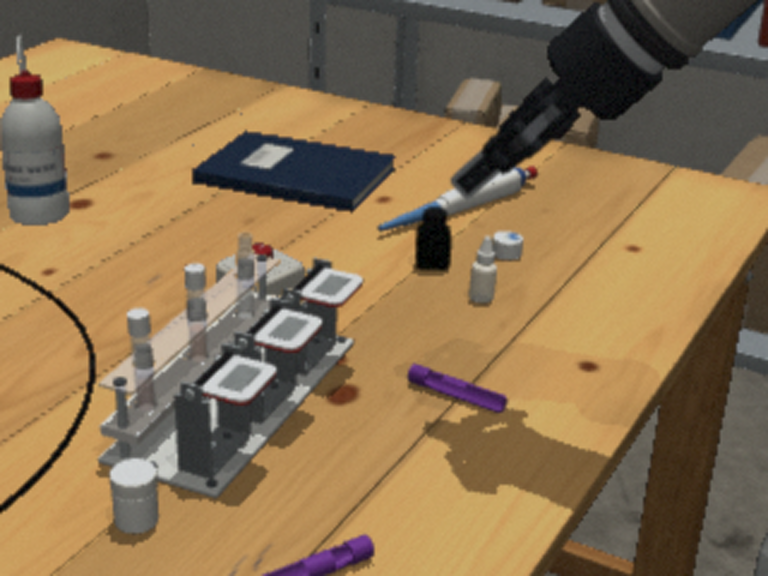

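Joint 5 hit its lower limit at 45°, so I'll use about 30° of tilt instead, which still gets the fingertips under the edge.

```bash
cat > aim.py <<'E'
from h import *
from scipy.spatial.transform import Rotation as Ro
import sys
np.set_printoptions(precision=3,suppress=True)
def aim(hinge,rx,z,tilt,yaw=6):
    s=bot.get_state();R=Ro.from_rotvec(s["orientation"])
    T=Ro.from_euler('z',yaw,degrees=True)*Ro.from_euler('y',-tilt,degrees=True)*Ro.from_rotvec([np.pi,0,0])
    y=np.radians(6);g=np.array([hinge[0]+rx*np.cos(y),hinge[1]+rx*np.sin(y),z])
    print("t",s["time_s"],"q",s["qpos"],"pos",s["position"],"F",s["ft_force"])
    print("z axis",R.as_matrix()[:,2],"shift units",(g-s["position"])/.02,"turn units",np.degrees((T*R.inv()).as_rotvec())/4)
LEFT=(.546,.278);MID=(.556,.194)
E
python3 -c "
from aim import *
aim(LEFT,-.096,.13,30)"
```

```text
t 4.5667 q [-0.147 -0.028  2.379  1.185  0.283  0.181] pos [0.416 0.091 0.212] F [ 0.512  0.176 -0.047]
z axis [ 0.64   0.167 -0.75 ] shift units [ 1.713  8.842 -4.119] turn units [-1.243  2.666 -1.109]
```

```bash
python3 -m creep '[0.2,0.2,0,-0.3,0.67,-0.3,0, 0.2,0.4,0,-0.3,0.67,-0.3,0, 0.2,0.6,0,-0.3,0.67,-0.3,0, 0.2,1,0,-0.3,0.67,-0.3,0, 0.2,1,0,0,0,0,0, 0.2,1,0,0,0,0,0, 0.2,1,0,0,0,0,0, 0.2,1,0,0,0,0,0]'
python3 -c "
from aim import *
aim(LEFT,-.096,.13,30)"
```

```text
time_s: 5.23
position: [0.4357, 0.1864, 0.2201]
orientation: [-2.89, -0.212, -0.909]
ft_force: [1.2, -0.6, -0.1]
gripper_width: -0.004
grasp_force: 0.0
t 5.2333 q [0.24  0.064 2.178 0.014 0.283 1.652] pos [0.436 0.186 0.22 ] F [ 1.153 -0.595 -0.139]
z axis [ 0.561  0.141 -0.816] shift units [ 0.744  4.079 -4.506] turn units [-0.997  1.172 -0.819]
```

```bash
python3 -m creep '[0.1,0.5,0,-0.25,0.3,-0.2,0, 0.1,0.5,0,-0.25,0.3,-0.2,0, 0.1,0.5,0,-0.25,0.3,-0.2,0, 0.1,0.5,0,-0.25,0.3,-0.2,0, 0.1,0.5,0,0,0,0,0, 0.1,0.5,0,0,0,0,0, 0.1,0.5,0,0,0,0,0, 0.1,0.5,0,0,0,0,0]'
python3 -c "
from aim import *
aim(LEFT,-.096,.13,30)"
```

```text
time_s: 5.9
position: [0.4513, 0.2661, 0.2194]
orientation: [-3.006, -0.16, -0.8]
ft_force: [-0.1, -0.7, 0.9]
gripper_width: 0.0
grasp_force: 0.0
t 5.9 q [ 0.489  0.2    1.959 -0.379  0.526  2.238] pos [0.451 0.266 0.219] F [-0.077 -0.67   0.902]
z axis [ 0.494  0.053 -0.868] shift units [-0.037  0.093 -4.471] turn units [ 0.007 -0.051 -0.026]
```

```bash
python3 -m creep '[0,0,-0.9,0,0,0,0, 0,0,-0.9,0,0,0,0, 0,0,-0.9,0,0,0,0, 0,0,-0.9,0,0,0,0, 0,0,-0.9,0,0,0,0, 0,0,-0.9,0,0,0,0, 0,0,-0.9,0,0,0,0, 0,0,-0.9,0,0,0,0]'
python3 - <<'E'
from aim import *
aim(LEFT,-.056,.076,30)
p=camera("side");save(p,"side2.png",(180,300,200,330),4.5)
E
```

```text
time_s: 6.57
position: [0.4522, 0.2779, 0.0896]
orientation: [3.035, 0.149, 0.786]
ft_force: [0.1, 0.5, 0.2]
gripper_width: -0.002
grasp_force: 0.0
t 6.5667 q [ 0.53   0.456  2.062 -0.947  0.283  2.878] pos [0.452 0.278 0.09 ] F [0.132 0.479 0.243]
z axis [ 0.484  0.021 -0.875] shift units [ 1.906 -0.287 -0.681] turn units [ 0.401 -0.223  0.197]
```

View pics/side2.png

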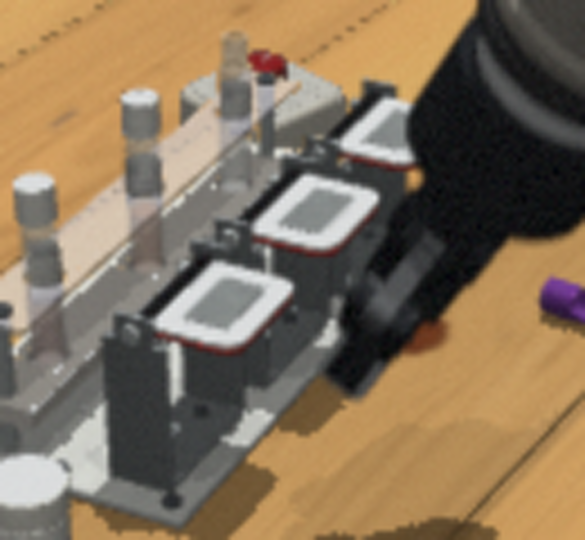

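```bash
python3 -c "
from aim import *
aim(LEFT,-.09,.09,22,10)"
```

```text
t 6.6167 q [ 0.532  0.461  2.062 -0.952  0.282  2.884] pos [0.451 0.278 0.088] F [-1.074 -0.321 -2.041]
z axis [ 0.482  0.02  -0.876] shift units [ 0.251 -0.48   0.124] turn units [0.163 1.738 1.166]
```

```bash
python3 -m creep '[0.05,-0.1,0.1,0.04,0.43,0.3,0, 0.05,-0.1,0.1,0.04,0.43,0.3,0, 0.05,-0.1,0,0.04,0.43,0.3,0, 0.05,-0.1,0,0.04,0.43,0.3,0, 0,0,0,0,0,0,0]'
python3 -c "
from aim import *
aim(LEFT,-.09,.075,22,10)"
```

```text
time_s: 7.03
position: [0.4568, 0.27, 0.0945]
orientation: [-3.037, -0.259, -0.612]
ft_force: [0.3, 0.5, 0.2]
gripper_width: 0.002
grasp_force: 0.0
t 7.0333 q [ 0.448  0.436  2.01  -0.337  0.329  2.148] pos [0.457 0.27  0.095] F [0.277 0.537 0.212]
z axis [ 0.382  0.065 -0.922] shift units [-0.017 -0.069 -0.976] turn units [-0.018  0.195  0.062]
```

```bash
python3 -m creep '[0,0,-0.25,0,0.1,0,0, 0,0,-0.25,0,0.1,0,0, 0,0,-0.25,0,0,0,0, 0,-0.05,-0.25,0,0,0,0, 0,0,0,0,0,0,0]'
python3 -c "
from aim import *
aim(LEFT,-.058,.075,22,10)"
```

```text
time_s: 7.45
position: [0.4547, 0.2688, 0.0721]
orientation: [-3.044, -0.26, -0.586]
ft_force: [-0.3, -1.1, 0.4]
gripper_width: 0.0
grasp_force: 0.0
t 7.45 q [ 0.445  0.479  2.022 -0.362  0.291  2.174] pos [0.455 0.269 0.072] F [-0.26  -1.128  0.377]
z axis [ 0.366  0.062 -0.928] shift units [1.682 0.159 0.144] turn units [ 0.024 -0.046  0.062]
```

```bash
python3 -m creep '[0.35,0.03,0,0,0,0,0, 0.35,0.03,0,0,0,0,0, 0.35,0.03,0,0,0,0,0, 0.35,0.03,0,0,0,0,0, 0.25,0.03,0,0,0,0,0, 0,0,0,0,0,0,0]'
python3 - <<'E'
from aim import *
aim(LEFT,-.058,.075,22,10)
p=camera("side");save(p,"side3.png",(180,300,200,330),4.5)
E
```

```text
time_s: 7.95
position: [0.4903, 0.2723, 0.074]
orientation: [-3.041, -0.258, -0.592]
ft_force: [0.3, -0.2, -0.4]
gripper_width: 0.003
grasp_force: 0.0
t 7.95 q [ 0.418  0.513  1.94  -0.29   0.328  2.077] pos [0.49  0.272 0.074] F [ 0.343 -0.175 -0.386]
z axis [ 0.37   0.064 -0.927] shift units [-0.097 -0.016  0.048] turn units [-0.006  0.009  0.074]
```

View pics/side3.png

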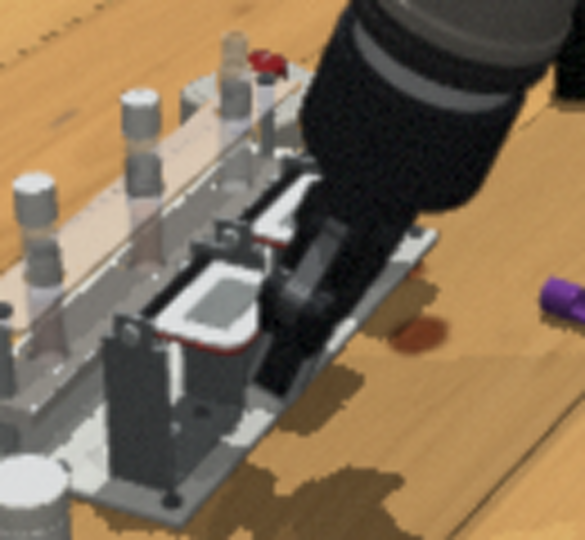

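Run:
```python
from aim import *
p=camera("side");y=np.radians(6)
def R(rx,ry,z,h=LEFT): return [h[0]+rx*np.cos(y)-ry*np.sin(y),h[1]+rx*np.sin(y)+ry*np.cos(y),z]
pts=np.array([[.4995,.274,.051],R(-.044,0,.08),R(-.044,.028,.08),R(-.044,-.028,.08),R(-.015,.0315,.088)])
q=cv2.projectPoints(pts,np.array(p["rvec"],float),np.array(p["tvec"],float),p["camera_matrix"],None)[0][:,0]
print((q-[200,180])*4.5)
print(spotter.place_of("tag_left_edge",p)[:2])
```

```text
[[274.362 383.592]
 [268.726 320.393]
 [235.843 354.876]
 [300.096 287.496]
 [166.021 324.434]]
[{'pixel': [248.5, 258.3], 'conf': 0.62}]
```

```bash
python3 -m creep '[0.02,0,0.25,0,0,0,0, 0.02,0,0.25,0,0,0,0, 0.02,0,0.25,0,0,0,0, 0.02,0,0.25,0,0,0,0, 0.02,0,0.25,0,0,0,0, 0.07,0.01,0.25,0,0,0,0, 0.07,0.01,0.25,0,0,0,0, 0.07,0.01,0.25,0,0,0,0]'
python3 - <<'E'
from aim import *
aim(LEFT,-.0496,.114,22,10)
p=camera("side");save(p,"side4.png",(150,300,190,340),4)
E
```

```text
time_s: 8.77
position: [0.4952, 0.2728, 0.1144]
orientation: [-3.042, -0.259, -0.591]
ft_force: [0.0, 1.0, 0.1]
gripper_width: -0.001
grasp_force: 0.1
t 8.7667 q [ 0.414  0.446  1.895 -0.216  0.436  1.994] pos [0.495 0.273 0.114] F [0.049 0.97  0.132]
z axis [ 0.369  0.063 -0.927] shift units [ 0.072  0.001 -0.022] turn units [-0.    -0.004  0.064]
```

View pics/side4.png

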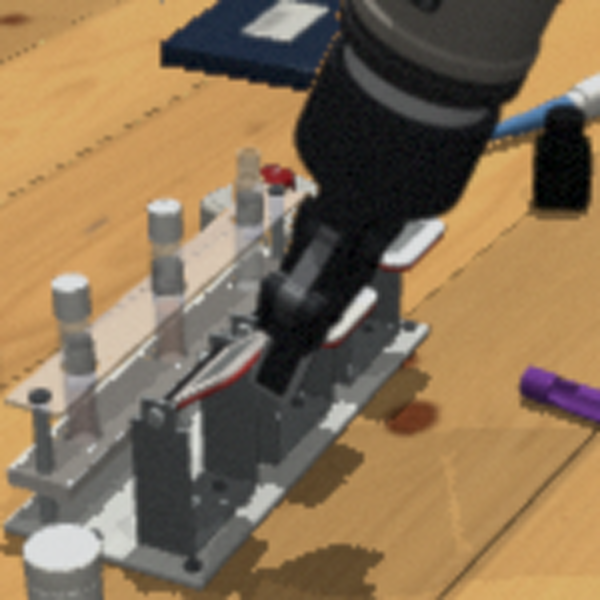

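The left tag, at about (230,365) in the crop, is lifting off the fingertips. I'll continue the arc.

```bash
python3 -m creep '[0.13,0.01,0.22,0,0,0,0, 0.13,0.01,0.22,0,0,0,0, 0.13,0.01,0.22,0,0,0,0, 0.17,0.02,0.12,0,0,0,0, 0.17,0.02,0.12,0,0,0,0, 0.17,0.02,0.12,0,0,0,0, 0.2,0.02,0.05,0,0,0,0, 0.2,0.02,0.05,0,0,0,0]'
python3 -m creep '[0.2,0.02,0.05,0,0,0,0, 0.2,0.02,0,0,0,0,0, 0.2,0.02,0,0,0,0,0, 0.2,0.02,0,0,0,0,0, 0,0,0,0,0,0,0]'
python3 - <<'E'
from aim import *
aim(LEFT,-.0076,.137,22,10)
p=camera("side");save(p,"side5.png",(130,300,180,350),3.5)
E
```

```text
time_s: 9.48
position: [0.5213, 0.2753, 0.1362]
orientation: [-3.042, -0.259, -0.59]
ft_force: [-0.7, 0.3, 1.0]
gripper_width: 0.002
grasp_force: 0.0
time_s: 9.9
position: [0.5377, 0.2769, 0.1371]
orientation: [-3.042, -0.259, -0.591]
ft_force: [-0.0, 0.2, 0.1]
gripper_width: 0.001
grasp_force: 0.0
t 9.9 q [ 0.388  0.465  1.77  -0.159  0.536  1.91 ] pos [0.538 0.277 0.137] F [-0.005  0.176  0.078]
z axis [ 0.369  0.063 -0.927] shift units [ 0.036  0.013 -0.003] turn units [ 0.002 -0.006  0.068]
```

View pics/side5.png

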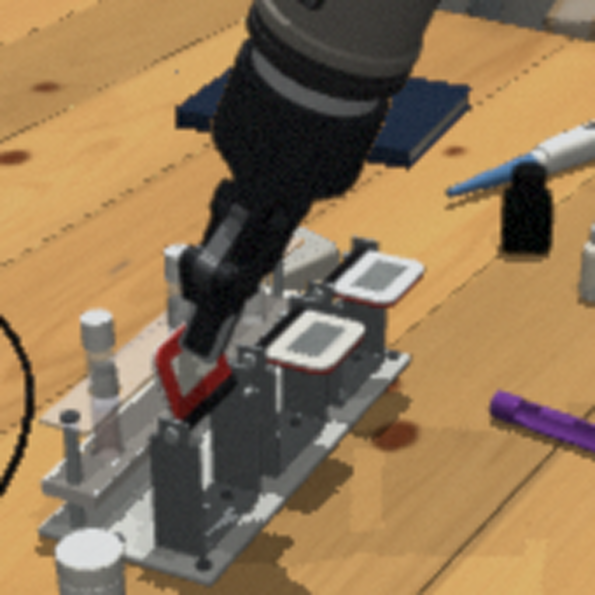

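The left tag is past upright at about (195,375), red side showing, and is sinking on its own. I'll retract and go round to the middle station.

```bash
python3 -m creep '[-0.6,-0.06,0.1,0,0,0,0, -0.6,-0.06,0.1,0,0,0,0, -0.6,-0.06,0,0,0,0,0, -0.6,-0.06,0,0,0,0,0, -0.6,-0.06,0,0,0,0,0, -0.6,-0.2,0,0,0,0,0, -0.6,-0.6,0,0,0,0,0, -0.2,-0.8,0,0,0,0,0]'
python3 -c "
from aim import *
aim(MID,-.094,.14,22,8)"
```

```text
time_s: 10.62
position: [0.447, 0.2391, 0.1408]
orientation: [-3.042, -0.262, -0.588]
ft_force: [-0.4, 0.2, -0.7]
gripper_width: 0.002
grasp_force: 0.0
t 10.6167 q [ 0.385  0.314  2.019 -0.186  0.441  1.938] pos [0.447 0.239 0.141] F [-0.404  0.191 -0.689]
z axis [ 0.367  0.064 -0.928] shift units [ 0.776 -2.746 -0.041] turn units [ 0.009 -0.029 -0.464]
```

```bash
python3 -m creep '[0.1,-0.5,0,0,0,-0.1,0, 0.1,-0.5,0,0,0,-0.1,0, 0.1,-0.5,0,0,0,-0.1,0, 0.1,-0.5,0,0,0.15,-0.1,0, 0.2,-0.5,0,0,0.15,0,0, 0.1,-0.25,0,0,0,0,0]'
python3 -c "
from aim import *
aim(MID,-.09,.074,21,8)"
```

```text
time_s: 11.12
position: [0.4633, 0.1832, 0.1413]
orientation: [-3.055, -0.216, -0.56]
ft_force: [0.2, 0.3, 0.4]
gripper_width: 0.001
grasp_force: 0.0
t 11.1167 q [ 0.242  0.299  2.033 -0.075  0.449  1.734] pos [0.463 0.183 0.141] F [0.25  0.269 0.399]
z axis [ 0.351  0.053 -0.935] shift units [ 0.159  0.071 -3.366] turn units [-0.034 -0.062 -0.026]
```

```bash
python3 -m creep '[0,0,-0.5,0,0,0,0, 0,0,-0.5,0,0,0,0, 0,0,-0.5,0,0,0,0, 0,0.05,-0.5,0,0,0,0, 0.05,0.05,-0.5,0,0,0,0, 0.05,0,-0.5,0,0,0,0, 0,0,-0.3,0,0,0,0, 0,0,0,0,0,0,0]'
python3 - <<'E'
from aim import *
aim(MID,-.056,.073,21,8)
p=camera("side");save(p,"side6.png",(130,300,180,350),3.5)
E
```

```text
time_s: 11.78
position: [0.4668, 0.1872, 0.0788]
orientation: [-3.059, -0.217, -0.549]
ft_force: [0.6, 0.6, -0.5]
gripper_width: 0.001
grasp_force: 0.0
t 11.7833 q [ 0.25   0.431  2.077 -0.131  0.283  1.799] pos [0.467 0.187 0.079] F [ 0.635  0.634 -0.533]
z axis [ 0.344  0.05  -0.938] shift units [ 1.674  0.047 -0.291] turn units [ 0.005 -0.165 -0.03 ]
```

View pics/side6.png

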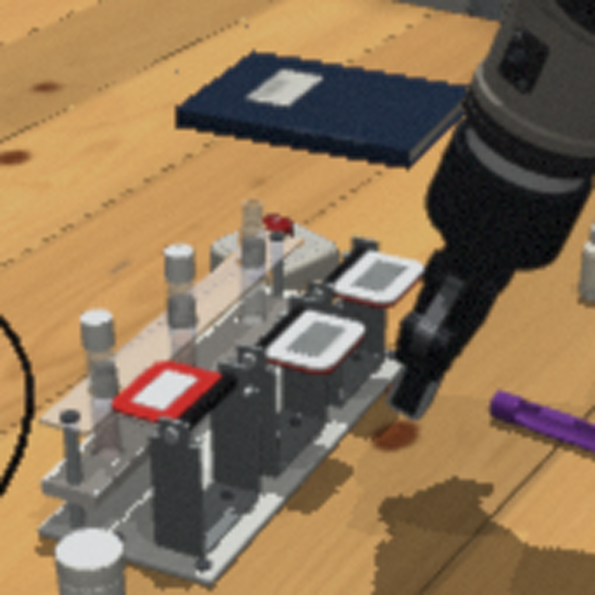

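Left tag lies flat with its red face up at (168,390). The fingers are in front of the middle tag, so I'll go in under its edge.

```bash
python3 -m creep '[0.3,0,-0.1,0,0.1,0,0, 0.3,0.02,-0.1,0,0.1,0,0, 0.3,0.02,-0.1,0,0,0,0, 0.3,0.02,0,0,0,0,0, 0.25,0.02,0,0,0,0,0, 0.2,0.02,0,0,0,0,0, 0,0,0,0,0,0,0]'
python3 -c "
from aim import *
aim(MID,-.056,.073,21,8)"
```

```text
time_s: 12.42
position: [0.5007, 0.1891, 0.0736]
orientation: [-3.061, -0.216, -0.53]
ft_force: [0.1, 0.2, 0.4]
gripper_width: 0.003
grasp_force: 0.0
t 12.4167 q [ 0.233  0.482  1.989 -0.085  0.33   1.739] pos [0.501 0.189 0.074] F [0.145 0.155 0.384]
z axis [ 0.332  0.051 -0.942] shift units [-0.021 -0.048 -0.029] turn units [-0.002 -0.341 -0.023]
```

```bash
python3 -m creep '[0.02,0,0.25,0,0,0,0, 0.02,0,0.25,0,0,0,0, 0.02,0,0.25,0,0,0,0, 0.02,0,0.25,0,0,0,0, 0.02,0,0.25,0,0,0,0, 0.07,0.01,0.25,0,0,0,0, 0.07,0.01,0.25,0,0,0,0, 0.07,0.01,0.25,0,0,0,0]'
python3 -m creep '[0.13,0.01,0.22,0,0,0,0, 0.13,0.01,0.22,0,0,0,0, 0.13,0.01,0.22,0,0,0,0, 0.17,0.02,0.12,0,0,0,0, 0.17,0.02,0.12,0,0,0,0, 0.17,0.02,0.12,0,0,0,0, 0.2,0.02,0.05,0,0,0,0, 0.2,0.02,0.05,0,0,0,0]'
python3 -m creep '[0.2,0.02,0.05,0,0,0,0, 0.2,0.02,0,0,0,0,0, 0.2,0.02,0,0,0,0,0, 0.2,0.02,0,0,0,0,0, 0.1,0.01,0,0,0,0,0, 0,0,0,0,0,0,0]'
python3 -m creep '[-0.6,-0.06,0.1,0,0,0,0, -0.6,-0.06,0.1,0,0,0,0, -0.6,-0.06,0,0,0,0,0, -0.6,-0.06,0,0,0,0,0, -0.6,-0.06,0,0,0,0,0, -0.6,0,0.5,0,0,0,0, -0.6,0,0.6,0,0,0,0, 0,0,0.6,0,0,0,0]'
python3 -m creep '[0,0,0.2,0,0,0,0, 0,0,0,0,0,0,0, 0,0,0,0,0,0,0, 0,0,0,0,0,0,0, 0,0,0,0,0,0,0, 0,0,0,0,0,0,0, 0,0,0,0,0,0,0, 0,0,0,0,0,0,0]'
python3 - <<'E'
from aim import *
p=camera("side");save(p,"side7.png",(130,310,180,350),3.3)
E
```

```text
time_s: 13.08
position: [0.5061, 0.1897, 0.1141]
orientation: [-3.061, -0.216, -0.529]
ft_force: [0.5, -0.1, -0.7]
gripper_width: 0.003
grasp_force: 0.1
time_s: 13.75
position: [0.5322, 0.1923, 0.1358]
orientation: [-3.062, -0.216, -0.528]
ft_force: [0.8, -0.1, -0.6]
gripper_width: -0.003
grasp_force: 0.0
time_s: 14.25
position: [0.5503, 0.194, 0.1367]
orientation: [-3.062, -0.216, -0.528]
ft_force: [1.0, -0.4, 0.0]
gripper_width: -0.002
grasp_force: 0.0
time_s: 14.92
position: [0.4632, 0.1878, 0.1744]
orientation: [-3.063, -0.217, -0.523]
ft_force: [0.2, 0.2, -1.0]
gripper_width: 0.002
grasp_force: 0.0
time_s: 15.58
position: [0.4658, 0.188, 0.1785]
orientation: [-3.062, -0.216, -0.527]
ft_force: [0.1, -0.3, 0.2]
gripper_width: -0.001
grasp_force: 0.0
```

View pics/side7.png

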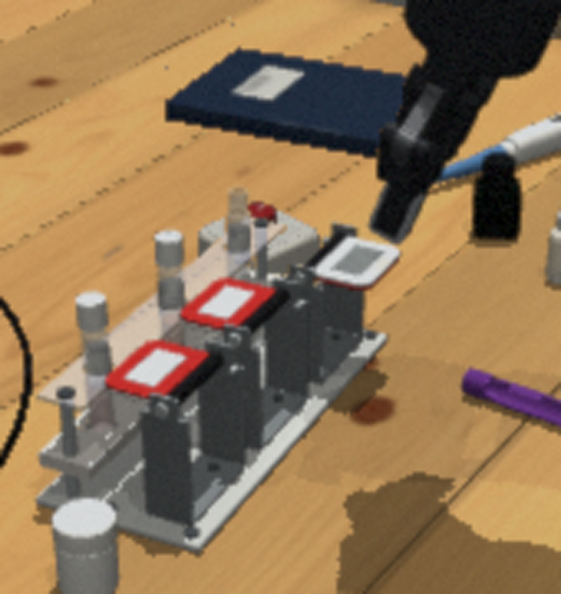

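The left tag (160,367) and the middle tag (230,302) lie flat, red side up. The right tag (355,260) is still white side up, the vials stand in place, and the gripper is clear of everything.

```bash
python3 -m creep '[0,0,0,0,0,0,0, 0,0,0,0,0,0,0, 0,0,0,0,0,0,0, 0,0,0,0,0,0,0, 0,0,0,0,0,0,0, 0,0,0,0,0,0,0]' && python3 -c "
from rig import job
print(job.close_job())"
```

```text
time_s: 16.13
position: [0.4659, 0.1881, 0.1788]
orientation: [-3.062, -0.216, -0.528]
ft_force: [0.9, 0.1, -0.2]
gripper_width: -0.002
grasp_force: 0.0
the job is handed in; nothing more can be done
None
```

The left and middle tags, in front of the two capped vials, lie flat with their red faces up; the open vial's right tag is still white side up, and the job was handed in at about 16 s of the 58 s limit.

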